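Finish the tower corner of a diorama

ROBOT

A 7-joint arm with a two-finger parallel gripper is mounted at the origin on the work surface. World frame = base frame: x ahead of the robot, y to its left, z up, the work surface at z = 0. Lengths are in m, angles in rad, forces in N, time in s.
With the tool pointing down it reaches from about 0.425 to 0.925 m from the base axis. Payload 6.8 kg.
Tool frame: the origin (TCP) lies between the finger pads; the fingertips stand r.tcp_to_tips ahead of it and the grasp point (between the pads) is the TCP (r.tcp_to_tips is the distance from the TCP to the fingertips, in m); z points along the fingers, y is the line along which they close (so a half turn about z gives the same grasp; the last joint's range is limited). The gripper opens to 85 mm and grips with 20 to 120 N. Pads are 22 mm wide; open, the fingers measure 114 mm over their backs; the gripper's body (76 mm by 85 mm) begins 54 mm behind the grasp point. The pads swing forward as they close: fully open they stand 13 mm farther back than shut.
Start: joints at [1.216, 0.477, 0.022, 1.555, -0.011, 1.109, -0.083], TCP at [0.165, -0.655, 0.25] pointing down, gripper open.
Joint ranges: [-2.96, 2.96], [-0.34, 2.1], [-1.41, 1.46], [0.24, 2.44], [-1.37, 4.51], [0.17, 1.92], [-2.96, 2.96]. Speed limits (rad/s): [2.39, 2.39, 3.14, 3.14, 3.14, 3.14, 3.14].

INTERFACE

Orientations are given as a rotation vector (axis times angle).
In Python, from bench import r gives the robot as it stands.
- The arm moves only by the tool servo_tool, never from a script. Its argument "commands" is a list of rows, each a list of 2 entries, a list of its own where there are three numbers: the shift along the tool's x, y, z normalised to -1 to 1, where 1 is 250 mm, then the turn, a rotation vector about the tool's x, y, z normalised to -1 to 1, where 1 is 90 degrees. In form: [[[dx, dy, dz], [ax, ay, az]], ...]. A call has 1 to 20 rows; each row is the pose to reach, as a shift and turn from the pose commanded when the call began, along the tool's axes at that moment; what a row does not reach only later rows make up. A row lasts 1/10 s, in which the tool goes at most 50 mm and 8.59 degrees, less where a joint would pass 70% of its speed; a pose out of reach is approached as far as the arm can. A call with a number of a shift or a turn outside -1 to 1 is refused whole. A call with a gripper value outside its range is refused whole. "claw" is the closure, from 0 (fully open) to 1 (shut), set as the call begins (left out, the last holds). The fingers move at their own pace and stop on an object; "squeeze" is the grip in N (left out, the last holds). Time passes only in rows, so rows that repeat a pose let the fingers close. It gives the time, the measured TCP pose, the force, the opening and the grip force at its end, in the units of the state.
- r.get_obs(): the state, without advancing time (a new reading comes with each control period).
- r.grab_frame(name): name is "side" or "top"; returns (picture, depth): 384x512x3 uint8, red, green, blue; 384x512 float32, m along the optical axis (not along the pixel's ray), 0 where there is no reading.
- r.camera_model(name): a dict with "fx", "fy", "cx", "cy" (pixels), "k1" (the pictures are not rectified: a ray, as slopes to the right and down, at radius r is drawn at 1 + k1 r^2 times it, then the intrinsics apply), "extrinsics" (4x4, takes a point from camera to world coordinates). Camera axes: x right, y down, z forward; pixel columns grow to the right and rows downward; lengths in m; the calibration is good to about 2 mm. A picture is of the moment at which its call begins. camera_model takes no time and is no camera call.
- r.hand_in(): hands the job in; it is judged then, once.
Trained networks look in the newest picture that a camera, given by its name, has taken for a name from the list of things; names that differ only in an ending like _2 or _b are one class to them, and where a whole thing is asked for, a point or a joint stands for the part that bears it (a point fixed in the world has none). Each returns a list of dicts, best first, with "confidence" (0 to 1); they miss things now and then, are a little off and sometimes report something else, mostly with a low value. They report only what shows in the picture. A call takes as long as a camera call. They do not tell look-alikes from the thing itself.
- r.boxes_of(camera, target): "uv" ([column, row] in pixels, amid what is visible of it).
- r.mark_of(camera, target): "uv" ([column, row] in pixels: a listed point, or the origin of a listed thing).
The state is a dict: "clock": time; "joints": joint angles; "qvel": joint speeds; "tau": joint torques, N m; "tcp_pos": TCP position; "orientation": TCP orientation; "contact_force": force on the tool from outside, world axes, zero at the start; "moment": the same for the moment, N m; "grip_width": finger opening in m; "gripper_force": force on a finger pad.
Only numpy, scipy, OpenCV 4.12 (cv2) and the standard library are available. Lean on these libraries where they do the work, as an engineer would, in place of code of your own. Each camera call takes 0.05 s, during which the arm holds its last target. There are 200 camera calls.

TASK

On the white diorama board, slide the square wooden tower base along the board until it sits snug in the corner where the two low grey walls meet; push it by its square block, never by the thin post, and do not lift or tip it. Then thread the larger wooden collar and after it the smaller one down the post, each fully home, and finally slide the model tree, without lifting or tipping it over, so that its round foot covers the pencilled circle on the board. Leave everything else on the table where it is.

Things in the scene. Friction and masses are not known exactly. Their poses are not given: they have to be found in the camera images.
- board: White rectangular diorama board, fixed to the table, 260 (x) x 360 (y) x 12 mm thick; origin at the centre of its underside (on the table), z up. Its yaw varies. Along its +x edge and its +y edge stands a low grey wall, 10 mm thick and 15 mm high above the board's top; the inner wall faces are at board x = 120 and y = 170 mm. The other two edges are open.
- corner (a point): The point on the board's top where the two inner wall faces meet: board (120, 170, 12) mm; axes as the board's.
- spot (a point): Centre of the pencilled circle (a thin dark ring, about 60 mm across, drawn on the board near its far right): board (65, -120, 12) mm, on the board's top.
- tower: Tower base: a loose square brown wooden block 90 x 90 x 30 mm, about 0.3 to 0.65 kg, with a thin upright light wooden post in the middle of its top. Origin at the centre of its underside, z up, x and y along its sides. It starts on the board at some angle, the post bare. Snug in the corner its origin is at board (75, 125, 12) mm, sides parallel to the walls.
- post: The post on the tower base: 13 mm in diameter, 48 mm tall, the uppermost 6 mm tapering; origin at its foot, centred on the block's top face (30 mm above the tower's origin).
- tower_top (a point): Foot of the post, centre of the block's top face (30 mm above its underside).
- big_collar: Larger wooden collar: a flat ring 56 mm outside diameter, 19 mm bore, 20 mm tall, about 50 g, lying on the table to the right of the board. Origin at the centre of its underside, z along its axis. Goes on first, its underside on the block's top.
- small_collar: Smaller wooden collar: 40 mm outside diameter, 19 mm bore, 20 mm tall, about 30 g, on the table to the right of the board. Origin at the centre of its underside. Goes on second, resting on the larger one, 20 mm above the block's top.
- tree: Model fir tree standing loose on the board, on a round foot 56 mm in diameter and 12 mm thick; green cones at most 36 mm wide begin 24 mm above its underside, total height 72 mm; about 0.12 kg, most of it in the foot. Origin at the centre of the foot's underside, z up.
- pot: Bystander: paint pot, 30 mm in diameter, 36 mm tall, white cap, among the collars; origin at the centre of its underside.
- pot2: Bystander: the same pot with a black cap, on the far right beyond the collars; origin at the centre of its underside.
- glue: Bystander: white glue bottle, 44 mm in diameter, 110 mm tall, off the board's far right corner; origin at the centre of its underside.
- kit_box: Bystander: flat cardboard kit box, 260 x 170 x 47 mm, left of the board; origin at the centre of its underside, long side along x.
Mind the look-alikes: they are no part of the job. Leave any pink or purple look-alike of the small_collar alone.

How it is judged:
By the outcome, as a careful person would: the job done as asked, in the order asked, and still so for the second after the job is handed in, with the robot touching nothing.
It also fails if it takes over 72 s, if anything falls off the work surface, if the arm or the gripper's body presses on something with over 40 N, if the wrist force passes 120 N, or if a joint passes its speed limit or range.

## Working session

There is one attempt and no reset: what is moved stays moved. The work goes in short steps, Python scripts to look and compute and a tool call to move; the robot and the scene stay as the last step left them, time stands still between calls to the robot, and variables do not carry over. Pictures are saved under pics/ and viewed, at most 10 in all, crops included, and the job is handed in when it is done.

Besides the shell and the picture viewer there is one more tool, called in YAML: its name, and indented under it one key for each argument. servo_tool: Moves the arm, as the interface text tells. Scaled input: -1 to 1 covers 250 mm each way for a shift and 90 degrees each way for a turn. Its arguments: {"type":"object","properties":{"commands":{"type":"array"},"claw":{"type":"number"},"squeeze":{"type":"number"}},"required":["commands"]}

```bash
ls; mkdir -p pics; python3 - <<'E'
from bench import r
import cv2,numpy as np
np.set_printoptions(precision=4,suppress=True)
for n in("side","top"):
    p,d=r.grab_frame(n); cv2.imwrite(f"pics/{n}0.png",p[:,:,::-1]); print(n,r.camera_model(n))
    for t in("big_collar","small_collar","tree","tower_top","tower","corner","spot","pot","board"):
        print(t,[(np.round(x["uv"],1).tolist(),round(x["confidence"],2)) for x in r.mark_of(n,t)][:4])
print(r.get_obs(),r.tcp_to_tips)
E
```

```text
pics
side {'fx': 444.44941850238706, 'fy': 444.44941850238706, 'cx': 253.04798540661153, 'cy': 195.6285510631436, 'k1': 0.047965445009546234, 'extrinsics': array([[ 0.9996, -0.0026,  0.0294,  0.5036],
       [-0.022 , -0.7302,  0.6829, -0.8165],
       [ 0.0197, -0.6833, -0.7299,  0.9312],
       [ 0.    ,  0.    ,  0.    ,  1.    ]])}
big_collar [([210.1, 299.0], 0.96), ([247.7, 227.0], 0.31)]
small_collar [([242.3, 275.4], 0.75), ([281.0, 276.7], 0.66), ([294.3, 314.8], 0.61), ([258.4, 303.7], 0.49)]
tree [([250.0, 224.4], 0.57)]
tower_top [([275.1, 182.7], 0.69)]
tower [([273.8, 186.7], 0.66)]
corner [([308.0, 153.6], 0.61)]
spot [([296.7, 222.4], 0.67)]
pot [([304.9, 347.9], 0.68), ([232.5, 346.8], 0.54)]
board [([270.1, 190.7], 0.85), ([252.4, 227.3], 0.39)]
top {'fx': 378.7865527511542, 'fy': 378.7865527511542, 'cx': 256.4196571427905, 'cy': 192.14425870526463, 'k1': -0.07668758455051, 'extrinsics': array([[ 0.0272, -0.9821,  0.1863,  0.3694],
       [-0.9996, -0.0272,  0.0027,  0.0075],
       [ 0.0025, -0.1863, -0.9825,  0.9793],
       [ 0.    ,  0.    ,  0.    ,  1.    ]])}
[... 277 characters left out ...]
.1, 203.0], 0.33)]
spot [([283.0, 160.4], 0.55), ([238.4, 179.9], 0.33)]
pot [([404.1, 163.9], 0.71), ([411.2, 222.2], 0.58)]
board [([237.3, 180.7], 0.8), ([410.2, 222.9], 0.23)]
{'clock': 1.0, 'joints': array([ 1.2159,  0.477 ,  0.0224,  1.5554, -0.0115,  1.1093, -0.0831]), 'qvel': array([ 0.0006, -0.0018, -0.0017, -0.0002,  0.0006,  0.001 ,  0.0004]), 'tau': array([ -0.0001, -59.6338,   1.6065, -28.1549,   0.0125,   0.0018,
        -0.    ]), 'tcp_pos': array([ 0.1649, -0.6546,  0.2503]), 'orientation': array([3.1177, 0.3865, 0.0001]), 'contact_force': array([0.4931, 0.4245, 0.6937]), 'moment': array([0.0574, 0.0055, 0.0119]), 'gripper_force': 0.0, 'grip_width': 0.08511047963284007} 0.019
```

View pics/side0.png

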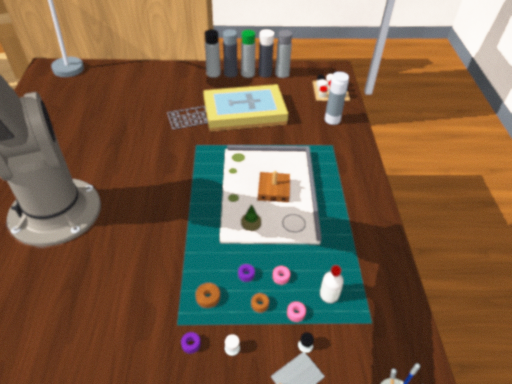

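View pics/top0.png

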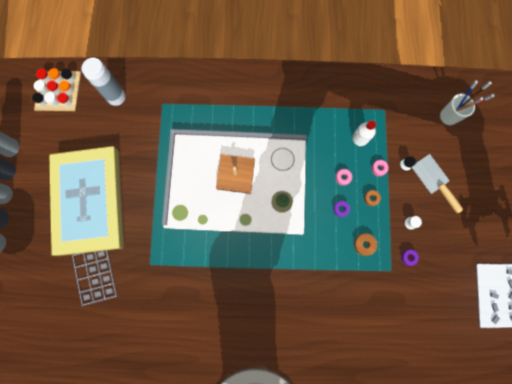

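The side view shows the big collar at (207,295), the wooden small collar at (260,302), the tree at (251,217) and the tower at (275,187). In the top view these are at (366,244), (373,198), (283,201) and (236,173), with the ring at (283,159). The pink and purple rings are the decoys. Next I fuse depth from both views.

```bash
cat >h.py <<'E'
from bench import r
import cv2,numpy as np
np.set_printoptions(precision=4,suppress=True)
def slopes(n,uv):
    m=r.camera_model(n); uv=np.atleast_2d(np.asarray(uv,float))
    s=(uv-[m["cx"],m["cy"]])/[m["fx"],m["fy"]]; q=s.copy()
    for _ in range(8): q=s/(1+m["k1"]*(q**2).sum(1,keepdims=True))
    return q
def ray(n,uv):
    E=r.camera_model(n)["extrinsics"]; q=slopes(n,uv)
    return E[:3,3],np.c_[q,np.ones(len(q))]@E[:3,:3].T
def at_z(n,uv,z):
    o,d=ray(n,uv); return o+d*((z-o[2])/d[:,2])[:,None]
def tri(uva,uvb):
    (a,da),(b,db)=[(o,d[0]/np.linalg.norm(d[0])) for o,d in(ray("side",uva),ray("top",uvb))]
    t=np.linalg.lstsq(np.c_[da,-db],b-a,rcond=None)[0]
    p,q=a+da*t[0],b+db*t[1]; return (p+q)/2,np.linalg.norm(p-q)
def cloud(n):
    p,d=r.grab_frame(n); h,w=d.shape
    u,v=np.meshgrid(np.arange(w),np.arange(h)); o,dr=ray(n,np.c_[u.ravel(),v.ravel()])
    return p,(o+dr*d.reshape(-1,1)).reshape(h,w,3),d
E
python3 - <<'E'
from h import *
marks=dict(big=((210.1,299),(363,244.8)),small=((258.4,303.7),None),tree=((250,224.4),(284.6,202.3)),ttop=((275.1,182.7),(235.5,173.2)),corner=((308,153.6),(178.7,133.5)),spot=((296.7,222.4),(283,160.4)))
for k,(a,b) in marks.items():
    if b: print(k,*tri(a,b))
for n in("side","top"):
    p,c,d=cloud(n); hsv=cv2.cvtColor(p,cv2.COLOR_RGB2HSV); H,S,V=[hsv[...,i].astype(int) for i in range(3)]
    np.savez(f"c_{n}.npz",p=p,c=c,d=d)
    for k,uv in (("big",(207,295) if n=="side" else (366,244)),("small",(260,302) if n=="side" else (373,198)),("tower",(275,190)if n=="side" else (236,178)),("tree",(251,217)if n=="side" else (283,201))):
        y,x=np.mgrid[:384,:512]; w=30
        near=(abs(x-uv[0])<w)&(abs(y-uv[1])<w)
        if k=="tree": m=near&(H>35)&(H<85)&(V<110)&(c[...,2]>.03)
        else: m=near&(H>3)&(H<22)&(S>110)&(V>70)&(c[...,2]>.008)
        if k=="tower": m&=(c[...,2]>.03)
        lab=cv2.connectedComponentsWithStats(m.astype(np.uint8))
        i=1+np.argmax(lab[2][1:,4]); m=lab[1]==i; P=c[m]
        print(n,k,m.sum(),"z pct",np.percentile(P[:,2],[5,25,50,75,95]))
        zt=np.percentile(P[:,2],70); T=P[P[:,2]>zt-.006]
        if k=="tower":
            T=P[abs(P[:,2]-np.median(P[:,2]))<.006]
            print(cv2.minAreaRect((T[:,:2]*1000).astype(np.float32)))
        else:
            print("  rng",T.min(0),T.max(0),"circ",cv2.minEnclosingCircle((T[:,:2]*1000).astype(np.float32)))
    # board
    m=(S<70)&(V>130)&(abs(c[...,2]-.012)<.006)&(c[...,0]<.8)&(c[...,0]>.4)&(abs(c[...,1])<.26)
    lab=cv2.connectedComponentsWithStats(m.astype(np.uint8)); m=lab[1]==1+np.argmax(lab[2][1:,4])
    print("board",m.sum(),cv2.minAreaRect((c[m][:,:2]*1000).astype(np.float32)),np.median(c[m][:,2]))
E
```

```text
big [ 0.4285 -0.2715 -0.0106] 0.007402246210218539
tree [ 0.529  -0.0633  0.0136] 0.002264805398493157
ttop [0.599  0.0652 0.0406] 0.007820816445680015
corner [0.713  0.2252 0.0077] 0.00753544252676164
spot [ 0.6483 -0.0571  0.011 ] 0.015256262464164496
side big 410 z pct [0.0106 0.0184 0.0199 0.021  0.0233]
  rng [ 0.4007 -0.3005  0.0148] [ 0.4522 -0.2458  0.0255] circ ((426.7984619140625, -272.9670104980469), 28.230871200561523)
side small 210 z pct [0.0095 0.017  0.0197 0.0208 0.023 ]
  rng [ 0.5036 -0.8165  0.0147] [ 0.5674 -0.2762  0.9312] circ ((530.0643920898438, -546.3656616210938), 271.3879699707031)
side tower 753 z pct [0.0347 0.0403 0.0419 0.0435 0.0572]
((599.4937744140625, 61.62446594238281), (91.04615783691406, 85.86920166015625), 84.4503402709961)
side tree 142 z pct [0.0366 0.0409 0.053  0.0637 0.0763]
  rng [ 0.5217 -0.0706  0.0546] [ 0.5425 -0.0562  0.0822] circ ((531.3953857421875, -62.954349517822266), 11.24631118774414)
board 6657 ((584.0203857421875, 63.71678924560547), (364.7899475097656, 256.6271667480469), 88.84715270996094) 0.012099943623709586
top big 336 z pct [0.0156 0.0177 0.0192 0.0204 0.0222]
  rng [ 0.4    -0.2976  0.0143] [ 0.4509 -0.2431  0.024 ] circ ((425.3614501953125, -270.4841003417969), 27.756057739257812)
top small 147 z pct [0.0132 0.0166 0.0181 0.0196 0.0217]
  rng [ 0.5257 -0.3095  0.0134] [ 0.5633 -0.2726  0.0227] circ ((545.4629516601562, -291.34185791015625), 19.74500274658203)
top tower 1151 z pct [0.0379 0.0397 0.041  0.0422 0.0443]
((595.424560546875, 65.77875518798828), (87.67839050292969, 89.47877502441406), 84.52770233154297)
top tree 153 z pct [0.0349 0.0419 0.0522 0.0673 0.082 ]
  rng [ 0.3694 -0.0659  0.0599] [0.5378 0.0075 0.9793] circ ((453.594482421875, -26.484580993652344), 90.77247619628906)
board 10670 ((576.8137817382812, 65.36460876464844), (361.1290283203125, 252.5407257080078), 88.81417846679688) 0.010897389525520607
```

```bash
cat >>h.py <<'E'
def proj(n,P):
    m=r.camera_model(n); E=m["extrinsics"]; q=(P-E[:3,3])@E[:3,:3]; s=q[:,:2]/q[:,2:]
    return s*(1+m["k1"]*(s**2).sum(1,keepdims=True))*[m["fx"],m["fy"]]+[m["cx"],m["cy"]]
def rect(n,p,z=.012,x0=.42,x1=.76,y0=-.16,y1=.28,s=.0005):
    X,Y=np.meshgrid(np.arange(x1,x0,-s),np.arange(y1,y0,-s),indexing="ij")
    uv=proj(n,np.c_[X.ravel(),Y.ravel(),np.full(X.size,z)]).astype(np.float32).reshape(*X.shape,2)
    return cv2.remap(p,uv[...,0],uv[...,1],cv2.INTER_CUBIC)
E
python3 - <<'E'
from h import *
out=[]
for n in("side","top"):
    p=np.load(f"c_{n}.npz")["p"]; R=rect(n,p); out.append(cv2.resize(R,(396,306)))
    for t,z in(("corner",.012),("spot",.012),("tower_top",.042),("tower",.012),("tree",.012)):
        print(n,t,[at_z(n,x["uv"],z)[0] for x in r.mark_of(n,t)][:1])
    # edges of white top: sat*brightness profile
    g=R.astype(float).min(2); X=lambda i:.76-i*.0005; Y=lambda j:.28-j*.0005
    def fit(pts,a):  # robust line: other=f(a)
        pts=np.array(pts)
        for _ in range(5):
            k=np.polyfit(pts[:,a],pts[:,1-a],1); e=pts[:,1-a]-np.polyval(k,pts[:,a]); pts=pts[abs(e)<max(.0015,1.5*abs(e).std())]
        return k,len(pts),e.std()
    def cross(line): # outward transitions from white: walk until steepest drop
        return np.argmin(np.gradient(cv2.GaussianBlur(line.reshape(-1,1),(1,9),0).ravel()))
    far,near,left,right=[],[],[],[]
    for y in np.arange(-.09,.2,.004):
        j=int((.28-y)/.0005); i=int((.76-.675)/.0005)
        far.append((X(i-cross(g[i-140:i+1,j][::-1])),y))
        i=int((.76-.475)/.0005); near.append((X(i+cross(g[i:i+100,j])),y))
    for x in np.arange(.49,.68,.004):
        i=int((.76-x)/.0005); j=int((.28-.2)/.0005); left.append((x,Y(j-cross(g[i,j-120:j+1][::-1]))))
        j=int((.28+.09)/.0005); right.append((x,Y(j+cross(g[i,j:j+100]))))
    for k,v,a in(("far",far,1),("near",near,1),("left",left,0),("right",right,0)):
        (m,c),N,e=fit(v,a); print(k,"slope deg",np.degrees(np.arctan(m)),"at mid",m*(.065 if a else .58)+c,N,e)
cv2.imwrite("pics/rect0.png",np.hstack(out)[:,:,::-1])
E
```

```text
side corner [array([0.7071, 0.2251, 0.012 ])]
side spot [array([ 0.6502, -0.0519,  0.012 ])]
side tower_top [array([0.5974, 0.0768, 0.042 ])]
side tower [array([0.5957, 0.0703, 0.012 ])]
side tree []
far slope deg 4.9963085786036014 at mid 0.7132334766959493 18 0.0006512739723007455
near slope deg 0.9783454189608342 at mid 0.45222894298408006 73 0.0007369199591924022
left slope deg -1.9064719241987291 at mid 0.23723412178515427 38 0.000728867721222221
right slope deg -0.5204300473883541 at mid -0.12410203837947725 44 0.0002716564713323204
top corner [array([0.7004, 0.2281, 0.012 ])]
top spot [array([ 0.6348, -0.0613,  0.012 ])]
top tower_top [array([0.5964, 0.0687, 0.042 ])]
top tower [array([0.5968, 0.0638, 0.012 ])]
top tree [array([ 0.526 , -0.0535,  0.012 ])]
far slope deg 1.246828924005537 at mid 0.702736296600819 71 0.00042047722353897443
near slope deg 0.8997024161635122 at mid 0.45014534740219686 73 0.0004761624422118864
left slope deg -1.0712166812912727 at mid 0.23597062708061955 48 0.0002257522049777101
right slope deg -0.8901214390215806 at mid -0.1153336861340281 48 0.0004425281315071196
```

View pics/rect0.png

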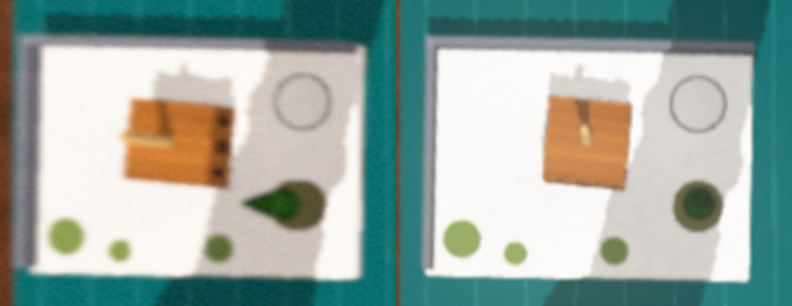

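```bash
cat >>h.py <<'E'
from scipy.spatial.transform import Rotation as Ro
def plan(*wps,frm=None):
    "wps: (x,y,z,yaw_deg of tool x); tool down. Prints rows relative to the present pose"
    o=r.get_obs(); p0=o["tcp_pos"]; R0=Ro.from_rotvec(o["orientation"])
    print("now",p0,"yaw",np.degrees(np.arctan2(*R0.as_matrix()[1::-1,0])),"clock",o["clock"])
    for x,y,z,a in wps:
        a=np.radians(a); t=Ro.from_matrix([[np.cos(a),np.sin(a),0],[np.sin(a),-np.cos(a),0],[0,0,-1]])
        d=R0.inv().apply(np.array([x,y,z])-p0)/.25; w=(R0.inv()*t).as_rotvec()/(np.pi/2)
        n=max(np.linalg.norm(d)*5,np.linalg.norm(w)*10.5)
        print(np.round(d,3).tolist(),np.round(w,3).tolist(),"rows>=%.1f"%n)
E
python3 - <<'E'
from h import *
for n in("side","top"):
    f=np.load(f"c_{n}.npz"); p=f["p"]
    for nm,z,b in(("tower",.042,(.53,.67,-.01,.14)),("big",.02,(.37,.48,-.33,-.21)),("small",.02,(.5,.59,-.335,-.245))):
        R=rect(n,p,z,b[0],b[1],b[2],b[3]); h=cv2.cvtColor(R,cv2.COLOR_RGB2HSV).astype(int)
        m=((h[...,0]>3)&(h[...,0]<20)&(h[...,1]>120)&(h[...,2]>60)).astype(np.uint8)
        if nm!="tower": m=((h[...,0]>3)&(h[...,0]<20)&(h[...,1]>150)&(h[...,2]>90)).astype(np.uint8)
        L=cv2.connectedComponentsWithStats(m); m=(L[1]==1+np.argmax(L[2][1:,4])).astype(np.uint8)
        C=max(cv2.findContours(m,0,2)[0],key=cv2.contourArea)
        w=lambda c:(b[1]-c[1]*.0005,b[3]-c[0]*.0005)
        q=cv2.minAreaRect(C); M=cv2.fitEllipse(C)
        print(n,nm,"rect",w(q[0]),np.array(q[1])*.5,q[2],"ell",w(M[0]),np.array(M[1])*.5)
    # big hole centre
plan((.165,-.655,.25,14),(.37,-.35,.25,45))
E
```

```text
side tower rect (0.5985396575927735, 0.05272586059570314) [111.4886  85.9936] 4.763641834259033 ell (0.5973443756103516, 0.05081346893310548) [100.7712 126.5717]
side big rect (0.42774999999999996, -0.277) [52.5 60. ] 90.0 ell (0.4280683898925781, -0.27723463439941404) [53.318  60.5638]
side small rect (0.5485, -0.29775) [37.  44.5] 90.0 ell (0.5481012802124023, -0.29788450622558593) [37.6949 44.1675]
top tower rect (0.5947650375366211, 0.06561359405517579) [87.0846 89.3143] 5.751401901245117 ell (0.5929216690063477, 0.0662106170654297) [102.1483 103.948 ]
top big rect (0.42524999999999996, -0.2695) [50.5 53. ] 90.0 ell (0.4249005966186523, -0.2694251480102539) [51.2983 53.4873]
top small rect (0.5455, -0.29) [36. 37.] 90.0 ell (0.5454388923645019, -0.28979885864257815) [35.2066 38.0955]
now [ 0.1649 -0.6545  0.2503] yaw 14.140096421594349 clock 1.6
[-0.0, 0.002, 0.001] [-0.0, -0.0, 0.002] rows>=0.0
[1.093, -0.981, 0.001] [0.0, -0.0, -0.343] rows>=7.3
```

```bash
cat >>h.py <<'E'
def Rt(a):
    a=np.radians(a); return Ro.from_matrix([[np.cos(a),np.sin(a),0],[np.sin(a),-np.cos(a),0],[0,0,-1]])
def chain(*wps):
    "rows of consecutive calls, each from the pose before"
    for (*p,a),(*q,b) in zip(wps,wps[1:]):
        R=Rt(a); d=R.inv().apply(np.subtract(q,p))/.25; w=(R.inv()*Rt(b)).as_rotvec()/(np.pi/2)
        print(np.round(d,3).tolist(),np.round(w,3).tolist(),"rows>=%.1f"%max(np.linalg.norm(d)*5,np.linalg.norm(w)*10.5))
E
python3 -c "
from h import *
chain((.1649,-.6545,.25,14.14),(.31,-.44,.25,45),(.46,-.25,.25,75),(.595,-.05,.2,89),(.595,-.015,.037,89))"
```

```text
[0.772, -0.69, 0.0] [0.0, 0.0, -0.343] rows>=5.2
[0.962, -0.113, 0.0] [0.0, 0.0, -0.333] rows>=4.8
[0.913, 0.315, 0.2] [0.0, 0.0, -0.156] rows>=4.9
[0.14, -0.002, 0.652] [0.0, 0.0, 0.0] rows>=3.3
```

servo_tool:
  commands:
    - [[0.772,-0.69,0],[0,0,-0.343]]
    - [[0.772,-0.69,0],[0,0,-0.343]]
    - [[0.772,-0.69,0],[0,0,-0.343]]
    - [[0.772,-0.69,0],[0,0,-0.343]]
    - [[0.772,-0.69,0],[0,0,-0.343]]
    - [[0.772,-0.69,0],[0,0,-0.343]]
    - [[0.772,-0.69,0],[0,0,-0.343]]
    - [[0.772,-0.69,0],[0,0,-0.343]]
  claw: 0.4

```text
clock: 2.4
tcp_pos: [0.309, -0.4414, 0.2505]
orientation: [2.903, 1.2, -0.001]
contact_force: [-0.6, -0.2, -0.6]
grip_width: 0.0515
gripper_force: 0.0
```

servo_tool:
  commands:
    - [[0.962,-0.113,0],[0,0,-0.333]]
    - [[0.962,-0.113,0],[0,0,-0.333]]
    - [[0.962,-0.113,0],[0,0,-0.333]]
    - [[0.962,-0.113,0],[0,0,-0.333]]
    - [[0.962,-0.113,0],[0,0,-0.333]]
    - [[0.962,-0.113,0],[0,0,-0.333]]
    - [[0.962,-0.113,0],[0,0,-0.333]]

```text
clock: 3.1
tcp_pos: [0.46, -0.2514, 0.2501]
orientation: [2.494, 1.911, -0.001]
contact_force: [0.3, -0.7, 0.1]
grip_width: 0.0511
gripper_force: 0.0
```

servo_tool:
  commands:
    - [[0.913,0.315,0.2],[0,0,-0.156]]
    - [[0.913,0.315,0.2],[0,0,-0.156]]
    - [[0.913,0.315,0.2],[0,0,-0.156]]
    - [[0.913,0.315,0.2],[0,0,-0.156]]
    - [[0.913,0.315,0.2],[0,0,-0.156]]
    - [[0.913,0.315,0.2],[0,0,-0.156]]
    - [[0.913,0.315,0.2],[0,0,-0.156]]
    - [[0.913,0.315,0.2],[0,0,-0.156]]

```text
clock: 3.9
tcp_pos: [0.5947, -0.0538, 0.2]
orientation: [2.245, 2.197, -0.003]
contact_force: [0.3, 0.7, -0.1]
grip_width: 0.0514
gripper_force: 0.0
```

servo_tool:
  commands:
    - [[0.14,0,0.2],[0,0,0]]
    - [[0.14,0,0.4],[0,0,0]]
    - [[0.14,0,0.55],[0,0,0]]
    - [[0.14,0,0.63],[0,0,0]]
    - [[0.14,0,0.65],[0,0,0]]
    - [[0.14,0,0.65],[0,0,0]]

```text
clock: 4.5
tcp_pos: [0.5957, -0.0172, 0.0379]
orientation: [2.243, 2.199, -0.002]
contact_force: [0.2, -0.4, 1.1]
grip_width: 0.0514
gripper_force: 0.0
```

servo_tool:
  commands:
    - [[0.03,0,0],[0,0,0]]
    - [[0.06,0,0],[0,0,0]]
    - [[0.09,0,0],[0,0,0]]
    - [[0.12,0,0],[0,0,0]]
    - [[0.15,0,0],[0,0,0]]
    - [[0.18,0,0],[0,0,0]]
    - [[0.21,0,0],[0,0,0]]
    - [[0.24,0,0],[0,0,0]]

```text
clock: 5.3
tcp_pos: [0.5973, 0.0436, 0.0385]
orientation: [2.24, 2.199, -0.002]
contact_force: [-0.2, -6.3, 5.0]
grip_width: 0.0514
gripper_force: 3.2
```

servo_tool:
  commands:
    - [[0.04,0,0],[0,0,0]]
    - [[0.08,0,0],[0,0,0]]
    - [[0.12,0,0],[0,0,0]]
    - [[0.16,0,0],[0,0,0]]
    - [[0.2,0,0],[0,0,0]]
    - [[0.24,0,0],[0,0,0]]
    - [[0.27,0,0],[0,0,0]]
    - [[0.3,0,0],[0,0,0]]
    - [[0.32,0,0],[0,0,0]]
    - [[0.33,0,0],[0,0,0]]

```text
clock: 6.3
tcp_pos: [0.5984, 0.1267, 0.0383]
orientation: [2.239, 2.201, -0.002]
contact_force: [0.6, -6.4, 5.6]
grip_width: 0.0516
gripper_force: 3.2
```

```bash
python3 - <<'E'
from h import *
out=[]
for n in("side","top"):
    p,d=r.grab_frame(n)
    for z in(.042,): out.append(cv2.resize(rect(n,p,z),(396,306)))
cv2.imwrite("pics/rect1.png",np.hstack(out)[:,:,::-1]); o=r.get_obs(); print(o["tcp_pos"],o["contact_force"])
E
```

```text
[0.5984 0.1271 0.0383] [-0.1549 -4.6587  3.8442]
```

View pics/rect1.png

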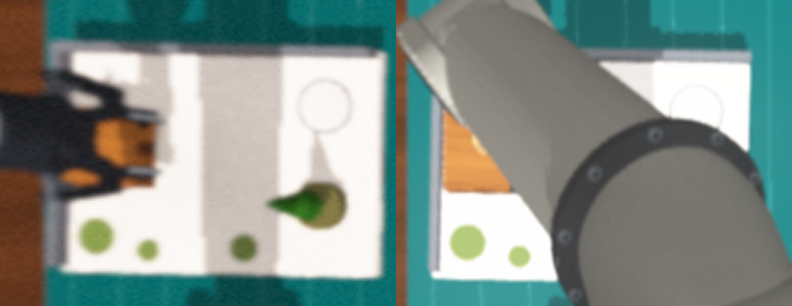

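The side view shows the block ahead of the fingers near the left wall, and the top view shows its left edge at about column 445, just short of the wall. I'll push on gently until the force rises.

servo_tool:
  commands:
    - [[0.01,0,0],[0,0,0]]
    - [[0.018,0,0],[0,0,0]]
    - [[0.026,0,0],[0,0,0]]
    - [[0.03,0,0],[0,0,0]]

```text
clock: 6.8
tcp_pos: [0.5985, 0.1338, 0.0381]
orientation: [2.24, 2.201, -0.002]
contact_force: [-0.2, -6.4, 5.8]
grip_width: 0.0509
gripper_force: 3.0
```

servo_tool:
  commands:
    - [[0.008,0,0],[0,0,0]]
    - [[0.012,0,0],[0,0,0]]
    - [[0.016,0,0],[0,0,0]]

```text
clock: 7.1
tcp_pos: [0.5985, 0.1346, 0.0381]
orientation: [2.24, 2.197, -0.008]
contact_force: [-1.7, -13.0, 9.4]
grip_width: 0.0514
gripper_force: 6.8
```

servo_tool:
  commands:
    - [[0.012,0,0],[0,0,0]]
    - [[0.012,0,0],[0,0,0]]
    - [[0.012,0,0],[0,0,0]]

```text
clock: 7.4
tcp_pos: [0.5984, 0.1348, 0.038]
orientation: [2.24, 2.194, -0.013]
contact_force: [-2.1, -18.1, 11.6]
grip_width: 0.0513
gripper_force: 8.9
```

```bash
python3 - <<'E'
from h import *
# back off, up, over to near side turning to yaw -1 (tool x ahead)
p=(.5985,.139,.038,89)
chain(p,(.5985,.115,.038,89)); chain((.5985,.115,.038,89),(.59,.10,.16,89),(.515,.19,.16,-1),(.515,.188,.037,-1))
E
```

```text
[-0.096, 0.002, 0.0] [0.0, 0.0, 0.0] rows>=0.5
[-0.061, -0.033, -0.488] [0.0, 0.0, 0.0] rows>=2.5
[0.355, -0.306, 0.0] [0.0, 0.0, 1.0] rows>=10.5
[0.0, 0.008, 0.492] [0.0, 0.0, 0.0] rows>=2.5
```

servo_tool:
  commands:
    - [[-0.1,0,0],[0,0,0]]
    - [[-0.14,-0.02,-0.1],[0,0,0]]
    - [[-0.15,-0.03,-0.3],[0,0,0]]
    - [[-0.16,-0.03,-0.49],[0,0,0]]
    - [[-0.16,-0.03,-0.49],[0,0,0]]
    - [[-0.16,-0.03,-0.49],[0,0,0]]

```text
clock: 8.0
tcp_pos: [0.5907, 0.1032, 0.1617]
orientation: [2.239, 2.202, 0.004]
contact_force: [-0.3, -0.5, -0.1]
grip_width: 0.0513
gripper_force: 0.0
```

servo_tool:
  commands:
    - [[0.355,-0.306,0],[0,0,1.0]]
    - [[0.355,-0.306,0],[0,0,1.0]]
    - [[0.355,-0.306,0],[0,0,1.0]]
    - [[0.355,-0.306,0],[0,0,1.0]]
    - [[0.355,-0.306,0],[0,0,1.0]]
    - [[0.355,-0.306,0],[0,0,1.0]]
    - [[0.355,-0.306,0],[0,0,1.0]]
    - [[0.355,-0.306,0],[0,0,1.0]]
    - [[0.355,-0.306,0],[0,0,1.0]]
    - [[0.355,-0.306,0],[0,0,1.0]]
    - [[0.355,-0.306,0],[0,0,1.0]]
    - [[0.355,-0.306,0],[0,0,1.0]]
    - [[0.355,-0.306,0],[0,0,1.0]]

```text
clock: 9.3
tcp_pos: [0.5144, 0.1923, 0.1592]
orientation: [3.141, -0.022, -0.003]
contact_force: [-0.5, 0.4, -0.3]
grip_width: 0.0513
gripper_force: 0.0
```

```bash
python3 - <<'E'
from h import *
plan((.515,.188,.037,-1))
for n in("side","top"):
    p,d=r.grab_frame(n); R=rect(n,p,.042,.5,.72,.1,.26)
    cv2.imwrite(f"pics/a_{n}.png",R[:,:,::-1])
cv2.imwrite("pics/rect2.png",np.hstack([cv2.imread(f"pics/a_{n}.png") for n in("side","top")]))
E
```

```text
now [0.5144 0.1923 0.1592] yaw -0.8141789930612753 clock 9.3
[0.004, 0.017, 0.489] [0.001, 0.001, 0.002] rows>=2.4
```

View pics/rect2.png

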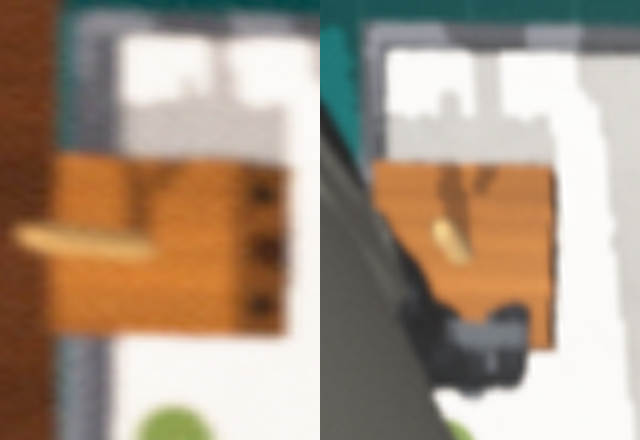

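The block lies flat against the left wall, with its near face at x≈0.55 (row 332 in the side half). Next I descend behind it and push in +x.

servo_tool:
  commands:
    - [[0,0.017,0.2],[0,0,0]]
    - [[0,0.017,0.4],[0,0,0]]
    - [[0,0.017,0.47],[0,0,0]]
    - [[0,0.017,0.488],[0,0,0]]
    - [[0.03,0.017,0.488],[0,0,0]]
    - [[0.06,0.017,0.488],[0,0,0]]
    - [[0.09,0.017,0.488],[0,0,0]]
    - [[0.12,0.017,0.488],[0,0,0]]
    - [[0.15,0.017,0.488],[0,0,0]]
    - [[0.18,0.017,0.488],[0,0,0]]
    - [[0.21,0.017,0.488],[0,0,0]]
    - [[0.24,0.017,0.488],[0,0,0]]
    - [[0.27,0.017,0.488],[0,0,0]]
    - [[0.3,0.017,0.488],[0,0,0]]
    - [[0.315,0.017,0.488],[0,0,0]]
    - [[0.325,0.017,0.488],[0,0,0]]

```text
clock: 11.0
tcp_pos: [0.5961, 0.1866, 0.0388]
orientation: [3.141, -0.027, -0.002]
contact_force: [-6.6, 0.2, 5.3]
grip_width: 0.0514
gripper_force: 3.2
```

servo_tool:
  commands:
    - [[0.008,0,0],[0,0,0]]
    - [[0.016,0,0],[0,0,0]]
    - [[0.024,0,0],[0,0,0]]
    - [[0.024,0,0],[0,0,0]]

```text
clock: 11.4
tcp_pos: [0.6021, 0.1865, 0.0387]
orientation: [3.141, -0.027, -0.001]
contact_force: [-5.8, -0.2, 4.2]
grip_width: 0.0509
gripper_force: 2.6
```

servo_tool:
  commands:
    - [[0.008,0,0],[0,0,0]]
    - [[0.016,0,0],[0,0,0]]
    - [[0.022,0,0],[0,0,0]]
    - [[0.022,0,0],[0,0,0]]

```text
clock: 11.8
tcp_pos: [0.6045, 0.1865, 0.0383]
orientation: [3.14, -0.026, -0.011]
contact_force: [-13.1, 0.2, 10.8]
grip_width: 0.0511
gripper_force: 6.8
```

servo_tool:
  commands:
    - [[0.014,0,0],[0,0,0]]
    - [[0.014,0,0],[0,0,0]]
    - [[0.014,0,0],[0,0,0]]
    - [[-0.08,0,0],[0,0,0]]
    - [[-0.16,0,-0.1],[0,0,0]]
    - [[-0.2,0,-0.3],[0,0,0]]
    - [[-0.2,0,-0.5],[0,0,0]]
    - [[-0.2,0,-0.5],[0,0,0]]

```text
clock: 12.6
tcp_pos: [0.563, 0.1889, 0.1711]
orientation: [-3.136, 0.027, -0.022]
contact_force: [0.6, 0.7, 0.0]
grip_width: 0.0513
gripper_force: 0.0
```

```bash
python3 - <<'E'
from h import *
plan((.5,-.04,.165,-1)); chain((.5,-.04,.165,-1),(.4263,-.272,.1,-1),(.4263,-.272,.022,-1))
E
```

```text
now [0.563  0.1889 0.1711] yaw -1.0044201662216925 clock 12.6
[-0.236, 0.92, 0.016] [-0.004, -0.009, -0.0] rows>=4.8
[-0.279, 0.933, 0.26] [0.0, 0.0, 0.0] rows>=5.0
[0.0, 0.0, 0.312] [0.0, 0.0, 0.0] rows>=1.6
```

servo_tool:
  commands:
    - [[-0.24,0.92,0],[0,0,0]]
    - [[-0.24,0.92,0],[0,0,0]]
    - [[-0.24,0.92,0],[0,0,0]]
    - [[-0.24,0.92,0],[0,0,0]]
    - [[-0.24,0.92,0],[0,0,0]]
    - [[-0.24,0.92,0],[0,0,0]]
    - [[-0.24,0.92,0],[0,0,0]]
  claw: 0

```text
clock: 13.3
tcp_pos: [0.4948, -0.0429, 0.1637]
orientation: [3.141, -0.031, 0.003]
contact_force: [0.8, 1.1, 1.3]
grip_width: 0.0859
gripper_force: 0.0
```

```bash
python3 - <<'E'
from h import *
plan((.4263,-.272,.1,-1),(.4263,-.272,.022,-1))
out=[]
for n in("side","top"):
    p,d=r.grab_frame(n); R=rect(n,p,.042,.5,.72,.1,.26)
    out.append(R)
cv2.imwrite("pics/rect3.png",np.hstack(out)[:,:,::-1])
E
```

```text
now [ 0.4948 -0.0429  0.1637] yaw -1.1411438994098466 clock 13.3
[-0.256, 0.921, 0.254] [0.0, -0.001, -0.002] rows>=4.9
[-0.257, 0.921, 0.566] [0.0, -0.001, -0.002] rows>=5.6
```

View pics/rect3.png

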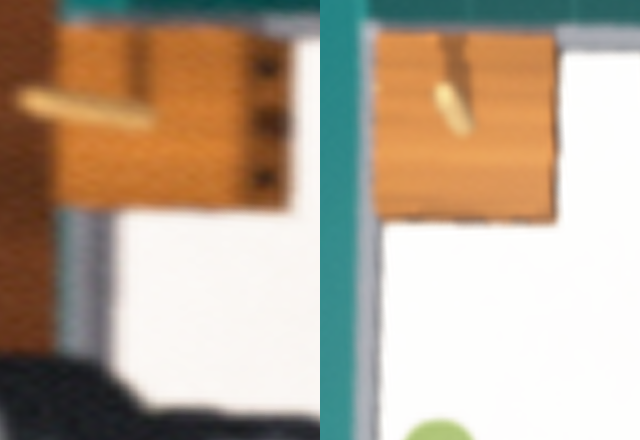

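The block is snug in the corner, with its top face edges against both walls in both views. The post foot is at about (150,122) in the side half and (463,133) in the top half. Next is the big collar.

servo_tool:
  commands:
    - [[-0.257,0.921,0.25],[0,0,0]]
    - [[-0.257,0.921,0.25],[0,0,0]]
    - [[-0.257,0.921,0.25],[0,0,0]]
    - [[-0.257,0.921,0.25],[0,0,0]]
    - [[-0.257,0.921,0.25],[0,0,0]]
    - [[-0.257,0.921,0.25],[0,0,0]]
    - [[-0.257,0.921,0.25],[0,0,0]]
    - [[-0.257,0.921,0.45],[0,0,0]]
    - [[-0.257,0.921,0.54],[0,0,0]]
    - [[-0.257,0.921,0.566],[0,0,0]]
    - [[-0.257,0.921,0.566],[0,0,0]]

```text
clock: 14.5
tcp_pos: [0.4268, -0.269, 0.0215]
orientation: [-3.14, 0.022, 0.001]
contact_force: [0.2, -0.2, 0.4]
grip_width: 0.0853
gripper_force: 0.0
```

servo_tool:
  commands:
    - [[0,0,0],[0,0,0]]
    - [[0,0,0],[0,0,0]]
    - [[0,0,0],[0,0,0]]
    - [[0,0,0],[0,0,0]]
    - [[0,0,0],[0,0,0]]
    - [[0,0,0],[0,0,0]]
  claw: 1
  squeeze: 20

```text
clock: 15.1
tcp_pos: [0.4271, -0.2712, 0.0234]
orientation: [3.141, -0.027, 0.004]
contact_force: [-0.3, 1.7, 5.7]
grip_width: 0.0545
gripper_force: 20.0
```

servo_tool:
  commands:
    - [[0,0,0],[0,0,0]]
    - [[0,0,-0.01],[0,0,0]]
    - [[0,0,-0.01],[0,0,0]]
    - [[0,0,-0.01],[0,0,0]]
    - [[0,0,-0.01],[0,0,-1]]
    - [[0,0,-0.01],[0,0,-1]]
    - [[0,0,-0.01],[0,0,-1]]
    - [[0,0,-0.01],[0,0,-1]]
    - [[0,0,-0.01],[0,0,-1]]
    - [[0,0,-0.01],[0,0,-1]]
    - [[0,0,-0.01],[0,0,-1]]
    - [[0,0,-0.01],[0,0,-1]]
    - [[0,0,-0.01],[0,0,-1]]
    - [[0,0,-0.01],[0,0,-1]]
    - [[0,0,-0.01],[0,0,-1]]
    - [[0,0,-0.01],[0,0,-1]]
    - [[0,0,-0.01],[0,0,-1]]
  claw: 0

```text
clock: 16.8
tcp_pos: [0.4257, -0.271, 0.0242]
orientation: [-2.243, -2.199, -0.0]
contact_force: [-0.1, 0.4, -0.5]
grip_width: 0.0851
gripper_force: 0.0
```

servo_tool:
  commands:
    - [[0,0,0],[0,0,0]]
    - [[0,0,0],[0,0,0]]
    - [[0,0,0],[0,0,0]]
    - [[0,0,0],[0,0,0]]
    - [[0,0,0],[0,0,0]]
    - [[0,0,0],[0,0,0]]
  claw: 1
  squeeze: 40

```text
clock: 17.4
tcp_pos: [0.426, -0.2709, 0.0249]
orientation: [2.24, 2.202, -0.001]
contact_force: [-1.7, 1.3, 8.1]
grip_width: 0.0545
gripper_force: 40.5
```

servo_tool:
  commands:
    - [[0,0,-0.2],[0,0,0]]
    - [[0,0,-0.4],[0,0,0]]
    - [[0,0,-0.55],[0,0,0]]
    - [[0,0,-0.55],[0,0,0]]
    - [[0,0,-0.55],[0,0,0]]

```text
clock: 17.9
tcp_pos: [0.426, -0.2713, 0.1624]
orientation: [2.24, 2.2, -0.0]
contact_force: [-0.5, 0.6, -0.2]
grip_width: 0.0542
gripper_force: 42.7
```

```bash
python3 - <<'E'
from h import *
o=r.get_obs(); print(o["tcp_pos"],o["grip_width"],o["gripper_force"])
plan((.4,-.05,.165,89)); out=[]
t=o["tcp_pos"]; zc=t[2]-.025+.02
for n in("side","top"):
    p,d=r.grab_frame(n); b=(t[0]-.08,t[0]+.08,t[1]-.08,t[1]+.08)
    out.append(rect(n,p,zc,*b))
    C=np.array([proj(n,t[None]+[[28*np.cos(a)/1e3,28*np.sin(a)/1e3,zc-t[2]]])[0] for a in np.linspace(0,6.28,40)])
    A=[((b[3]-(t[1]+.028*np.sin(a)))*2000,(b[1]-(t[0]+.028*np.cos(a)))*2000) for a in np.linspace(0,6.28,60)]
    cv2.polylines(out[-1],[np.int32(A)],True,(0,255,0),1)
cv2.imwrite("pics/grip.png",np.hstack(out)[:,:,::-1])
E
```

```text
[ 0.426  -0.2713  0.1624] 0.05423036589851455 42.65782915055752
now [ 0.426  -0.2713  0.1624] yaw 88.98094284494093 clock 17.9
[0.883, -0.12, -0.012] [0.001, 0.001, -0.0] rows>=4.5
```

View pics/grip.png

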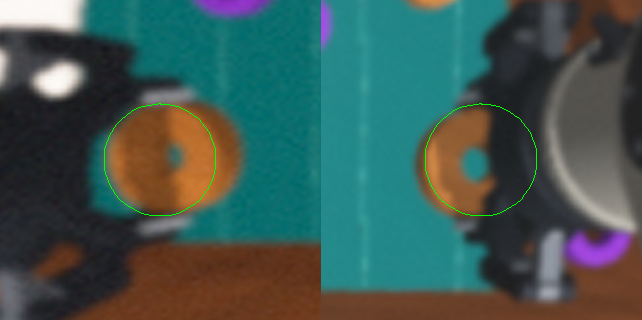

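Both views place the gripped collar on the TCP axis to about 1 mm: the hole at (175,155) and (475,165) is explained by seeing through to mid-height. Next I refine the post position numerically.

```bash
python3 - <<'E'
from h import *
b=(.58,.73,.11,.26)
for n in("side","top"):
    p=np.mean([r.grab_frame(n)[0].astype(float) for _ in range(3)],0).astype(np.uint8)
    R=rect(n,p,.042,*b); h=cv2.GaussianBlur(cv2.cvtColor(R,cv2.COLOR_RGB2HSV)[...,1],(5,5),0).astype(float)
    X=lambda i:b[1]-i*.0005; Y=lambda j:b[3]-j*.0005
    i0=int((b[1]-.66)/.0005); j0=int((b[3]-.188)/.0005)
    def edge(line,lo=60,hi=125): g=np.gradient(line[lo:hi]); return lo+np.argmin(g)
    E={k:[] for k in("far","near","left","right")}
    for o in range(-60,61,4):
        E["far"].append(X(i0-edge(h[:i0+1,j0+o][::-1]))); E["near"].append(X(i0+edge(h[i0:,j0+o])))
        E["left"].append(Y(j0-edge(h[i0+o,:j0+1][::-1]))); E["right"].append(Y(j0+edge(h[i0+o,j0:])))
    print(n,{k:(round(float(np.median(v)),4),round(float(np.std(v)),4)) for k,v in E.items()})
    # post via depth: points well above the block
    _,c,d=cloud(n); m=(c[...,2]>.055)&(c[...,2]<.1)&(abs(c[...,0]-.66)<.03)&(abs(c[...,1]-.188)<.03)
    P=c[m]; print(" post",len(P),P.mean(0),"x",P[:,0].min(),P[:,0].max(),"y",P[:,1].min(),P[:,1].max(),"zmax",P[:,2].max())
    T=P[P[:,2]>.083]; print("  tip",len(T),T.mean(0) if len(T) else "")
    print("  marks",[at_z(n,x["uv"],.042)[0] for x in r.mark_of(n,"post")][:1])
E
```

```text
side {'far': (0.709, 0.0006), 'near': (0.616, 0.0014), 'left': (0.2335, 0.0082), 'right': (0.1365, 0.0073)}
 post 46 [0.6625 0.1829 0.0749] x 0.6567501295518757 0.6690145279125168 y 0.17636963804654582 0.1919168390863797 zmax 0.09062445473833425
  tip 15 [0.6631 0.1842 0.0873]
  marks [array([0.6586, 0.1858, 0.042 ])]
top {'far': (0.7045, 0.0004), 'near': (0.61, 0.0007), 'left': (0.2335, 0.0006), 'right': (0.142, 0.0003)}
 post 39 [0.6561 0.1876 0.0776] x 0.6518375339300271 0.6634744479230406 y 0.18290160319314314 0.1952622290072717 zmax 0.09007605419360176
  tip 17 [0.6578 0.1884 0.0869]
  marks [array([0.6579, 0.1937, 0.042 ])]
```

```bash
python3 - <<'E'
from h import *
plan((.54,-.045,.165,89)); chain((.54,-.045,.165,89),(.6607,.189,.165,89))
E
```

```text
now [ 0.4259 -0.2709  0.1616] yaw 89.02062403565132 clock 18.5
[0.911, 0.441, -0.013] [-0.0, -0.0, 0.0] rows>=5.1
[0.944, 0.466, 0.0] [0.0, 0.0, 0.0] rows>=5.3
```

servo_tool:
  commands:
    - [[0.911,0.441,-0.013],[0,0,0]]
    - [[0.911,0.441,-0.013],[0,0,0]]
    - [[0.911,0.441,-0.013],[0,0,0]]
    - [[0.911,0.441,-0.013],[0,0,0]]
    - [[0.911,0.441,-0.013],[0,0,0]]
    - [[0.911,0.441,-0.013],[0,0,0]]
    - [[0.911,0.441,-0.013],[0,0,0]]
    - [[0.911,0.441,-0.013],[0,0,0]]

```text
clock: 19.3
tcp_pos: [0.5394, -0.0465, 0.1647]
orientation: [-2.242, -2.201, 0.002]
contact_force: [0.1, -0.3, -0.1]
grip_width: 0.0545
gripper_force: 42.7
```

servo_tool:
  commands:
    - [[0.944,0.466,0],[0,0,0]]
    - [[0.944,0.466,0],[0,0,0]]
    - [[0.944,0.466,0],[0,0,0]]
    - [[0.944,0.466,0],[0,0,0]]
    - [[0.944,0.466,0],[0,0,0]]
    - [[0.944,0.466,0],[0,0,0]]
    - [[0.944,0.466,0],[0,0,0]]
    - [[0.944,0.466,0],[0,0,0]]
    - [[0.944,0.466,0],[0,0,0]]

```text
clock: 20.2
tcp_pos: [0.6605, 0.1852, 0.1647]
orientation: [2.243, 2.197, -0.003]
contact_force: [-0.2, -0.0, -0.6]
grip_width: 0.0543
gripper_force: 42.7
```

```bash
python3 - <<'E'
from h import *
plan((.6607,.189,.121,89),(.6607,.189,.1,89),(.6607,.189,.068,89)); print(r.get_obs()["grip_width"])
E
```

```text
now [0.6605 0.1852 0.1647] yaw 88.81361479109158 clock 20.2
[0.015, 0.0, 0.175] [-0.0, 0.001, -0.002] rows>=0.9
[0.016, 0.0, 0.259] [-0.0, 0.001, -0.002] rows>=1.3
[0.016, 0.001, 0.387] [-0.0, 0.001, -0.002] rows>=1.9
0.054303909864760386
```

servo_tool:
  commands:
    - [[0,0,0.1],[0,0,0]]
    - [[0,0,0.17],[0,0,0]]
    - [[0,0,0.175],[0,0,0]]
    - [[0,0,0.175],[0,0,0]]

```text
clock: 20.6
tcp_pos: [0.6602, 0.1878, 0.1208]
orientation: [-2.241, -2.201, 0.002]
contact_force: [-0.8, 0.7, -0.3]
grip_width: 0.0542
gripper_force: 42.7
```

Now at (0.6602, 0.1878); I add 1 mm in y and descend slowly over the tip.

servo_tool:
  commands:
    - [[0.004,0,0.02],[0,0,0]]
    - [[0.004,0,0.04],[0,0,0]]
    - [[0.004,0,0.06],[0,0,0]]
    - [[0.004,0,0.08],[0,0,0]]
    - [[0.004,0,0.08],[0,0,0]]

```text
clock: 21.1
tcp_pos: [0.66, 0.1896, 0.1003]
orientation: [-2.24, -2.202, 0.002]
contact_force: [-0.5, 0.4, -0.2]
grip_width: 0.0545
gripper_force: 42.7
```

servo_tool:
  commands:
    - [[0,0,0.03],[0,0,0]]
    - [[0,0,0.06],[0,0,0]]
    - [[0,0,0.09],[0,0,0]]
    - [[0,0,0.11],[0,0,0]]
    - [[0,0,0.122],[0,0,0]]
    - [[0,0,0.13],[0,0,0]]
    - [[0,0,0.13],[0,0,0]]

```text
clock: 21.8
tcp_pos: [0.6605, 0.1899, 0.0686]
orientation: [-2.24, -2.202, 0.0]
contact_force: [-1.1, -0.9, 0.1]
grip_width: 0.0543
gripper_force: 42.7
```

servo_tool:
  commands:
    - [[0,0,0.006],[0,0,0]]
    - [[0,0,0.01],[0,0,0]]
    - [[0,0,0.01],[0,0,0]]

```text
clock: 22.1
tcp_pos: [0.6608, 0.19, 0.0671]
orientation: [2.24, 2.202, 0.001]
contact_force: [-1.1, -0.8, 3.8]
grip_width: 0.0545
gripper_force: 43.0
```

servo_tool:
  commands:
    - [[0,0,0],[0,0,0]]
    - [[0,0,0],[0,0,0]]
    - [[0,0,0],[0,0,0]]
    - [[0,0,-0.1],[0,0,0]]
    - [[0,0,-0.3],[0,0,0]]
    - [[0,0,-0.45],[0,0,0]]
    - [[0,0,-0.45],[0,0,0]]
  claw: 0

```text
clock: 22.8
tcp_pos: [0.6636, 0.1918, 0.1854]
orientation: [2.238, 2.199, 0.015]
contact_force: [0.9, 1.0, -0.3]
grip_width: 0.0853
gripper_force: 0.0
```

```bash
python3 - <<'E'
from h import *
plan((.6,-.05,.18,89)); chain((.6,-.05,.18,89),(.5465,-.2915,.12,89),(.5465,-.2915,.0245,89))
for n in("side","top"):
    _,c,d=cloud(n); m=(c[...,2]>.047)&(c[...,2]<.1)&(abs(c[...,0]-.66)<.04)&(abs(c[...,1]-.188)<.04)
    P=c[m]; print(n,len(P),np.percentile(P[:,2],[10,30,50,70,90]),(cv2.minEnclosingCircle((P[:,:2]*1000).astype(np.float32))))
    p,_=r.grab_frame(n); 
    for t in("small_collar",): print([(np.round(x["uv"]),at_z(n,x["uv"],0)[0]) for x in r.mark_of(n,t)])
E
```

```text
now [0.6636 0.1918 0.1854] yaw 89.01003560996425 clock 22.8
[-0.972, -0.238, 0.016] [0.006, -0.003, 0.0] rows>=5.0
[-0.97, -0.197, 0.24] [0.0, 0.0, 0.0] rows>=5.1
[0.0, 0.0, 0.382] [0.0, 0.0, 0.0] rows>=1.9
side 249 [0.0521 0.0594 0.0613 0.0632 0.0745] ((661.356201171875, 186.7239227294922), 29.573740005493164)
[(array([193., 344.]), array([ 0.4005, -0.3854,  0.    ])), (array([295., 315.]), array([ 0.6287, -0.3209, -0.    ])), (array([281., 280.]), array([ 0.6029, -0.2281,  0.    ])), (array([244., 275.]), array([ 0.5132, -0.2122,  0.    ])), (array([260., 304.]), array([ 0.5489, -0.2922,  0.    ]))]Traceback (most recent call last):
  File "<stdin>", line 5, in <module>
    return _quantile_unchecked(
        a, q, axis, out, overwrite_input, method, keepdims, weights)
    return _ureduce(a,
                    func=_quantile_ureduce_func,
    ...<5 lines>...
                    overwrite_input=overwrite_input,
                    method=method)
    r = func(a, **kwargs)
    result = _quantile(arr,
                       quantiles=q,
    ...<2 lines>...
                       out=out,
                       weights=wgt)
    slices_having_nans = np.isnan(arr[-1, ...])
                                  ~~~^^^^^^^^^
IndexError: index -1 is out of bounds for axis 0 with size 0
```

servo_tool:
  commands:
    - [[-0.972,-0.238,0],[0,0,0]]
    - [[-0.972,-0.238,0],[0,0,0]]
    - [[-0.972,-0.238,0],[0,0,0]]
    - [[-0.972,-0.238,0],[0,0,0]]
    - [[-0.972,-0.238,0],[0,0,0]]
    - [[-0.972,-0.238,0],[0,0,0]]
    - [[-0.972,-0.238,0],[0,0,0]]
  claw: 0.3

```text
clock: 23.7
tcp_pos: [0.5957, -0.0542, 0.1772]
orientation: [-2.243, -2.197, 0.003]
contact_force: [-0.1, 1.2, 0.3]
grip_width: 0.0601
gripper_force: 0.0
```

servo_tool:
  commands:
    - [[-0.97,-0.197,0.24],[0,0,0]]
    - [[-0.97,-0.197,0.24],[0,0,0]]
    - [[-0.97,-0.197,0.24],[0,0,0]]
    - [[-0.97,-0.197,0.24],[0,0,0]]
    - [[-0.97,-0.197,0.24],[0,0,0]]
    - [[-0.97,-0.197,0.24],[0,0,0]]
    - [[-0.97,-0.197,0.24],[0,0,0]]
    - [[-0.97,-0.197,0.24],[0,0,0]]

```text
clock: 24.5
tcp_pos: [0.5447, -0.2907, 0.1186]
orientation: [-2.236, -2.205, -0.003]
contact_force: [1.0, 0.9, 0.7]
grip_width: 0.0599
gripper_force: 0.0
```

```bash
python3 - <<'E'
from h import *
plan((.5465,-.2915,.0245,89))
E
```

```text
now [ 0.5447 -0.2907  0.1186] yaw 89.21569544687182 clock 24.5
[-0.004, 0.007, 0.376] [0.0, -0.001, 0.002] rows>=1.9
```

servo_tool:
  commands:
    - [[0.004,0.008,0.15],[0,0,0]]
    - [[0.004,0.008,0.3],[0,0,0]]
    - [[0.004,0.008,0.36],[0,0,0]]
    - [[0.004,0.008,0.376],[0,0,0]]
    - [[0.004,0.008,0.376],[0,0,0]]

```text
clock: 25.0
tcp_pos: [0.5465, -0.2916, 0.0254]
orientation: [2.238, 2.204, 0.001]
contact_force: [-0.9, -1.2, 0.3]
grip_width: 0.0597
gripper_force: 0.0
```

servo_tool:
  commands:
    - [[0,0,0],[0,0,0]]
    - [[0,0,0],[0,0,0]]
    - [[0,0,0],[0,0,0]]
    - [[0,0,0],[0,0,0]]
    - [[0,0,0],[0,0,0]]
  claw: 1
  squeeze: 20

```text
clock: 25.5
tcp_pos: [0.5469, -0.2929, 0.0268]
orientation: [2.238, 2.2, 0.002]
contact_force: [-0.6, 1.1, 5.4]
grip_width: 0.0394
gripper_force: 19.9
```

servo_tool:
  commands:
    - [[0,0,0],[0,0,0]]
    - [[0,0,0],[0,0,0]]
    - [[0,0,0],[0,0,0]]
    - [[0,0,0],[0,0,1]]
    - [[0,0,0],[0,0,1]]
    - [[0,0,0],[0,0,1]]
    - [[0,0,0],[0,0,1]]
    - [[0,0,0],[0,0,1]]
    - [[0,0,0],[0,0,1]]
    - [[0,0,0],[0,0,1]]
    - [[0,0,0],[0,0,1]]
    - [[0,0,0],[0,0,1]]
    - [[0,0,0],[0,0,1]]
    - [[0,0,0],[0,0,1]]
    - [[0,0,0],[0,0,1]]
    - [[0,0,0],[0,0,1]]
  claw: 0.3

```text
clock: 27.1
tcp_pos: [0.5455, -0.2926, 0.0247]
orientation: [3.141, -0.023, -0.0]
contact_force: [-0.4, 0.4, 0.1]
grip_width: 0.0596
gripper_force: 0.0
```

servo_tool:
  commands:
    - [[0,0,0],[0,0,0]]
    - [[0,0,0],[0,0,0]]
    - [[0,0,0],[0,0,0]]
    - [[0,0,0],[0,0,0]]
    - [[0,0,0],[0,0,0]]
  claw: 1
  squeeze: 40

```text
clock: 27.6
tcp_pos: [0.5457, -0.2929, 0.025]
orientation: [3.141, -0.027, 0.001]
contact_force: [-0.2, -0.3, 4.0]
grip_width: 0.0375
gripper_force: 40.5
```

servo_tool:
  commands:
    - [[0,0,-0.2],[0,0,0]]
    - [[0,0,-0.4],[0,0,0]]
    - [[0,0,-0.58],[0,0,0]]
    - [[0,0,-0.58],[0,0,0]]
    - [[0,0,-0.58],[0,0,0]]

```text
clock: 28.1
tcp_pos: [0.5459, -0.293, 0.1708]
orientation: [3.141, -0.027, 0.003]
contact_force: [0.5, 0.6, -1.7]
grip_width: 0.0381
gripper_force: 40.5
```

```bash
python3 - <<'E'
from h import *
plan((.61,-.06,.175,-1)); chain((.61,-.06,.175,-1),(.661,.1897,.175,-1)); print(r.get_obs()["grip_width"])
E
```

```text
now [ 0.5459 -0.293   0.1708] yaw -0.982934013329663 clock 28.1
[0.24, -0.936, -0.017] [0.001, -0.001, 0.0] rows>=4.8
[0.187, -1.002, 0.0] [0.0, 0.0, 0.0] rows>=5.1
0.03808068098400394
```

servo_tool:
  commands:
    - [[0.24,-0.96,0],[0,0,0]]
    - [[0.24,-0.96,0],[0,0,0]]
    - [[0.24,-0.96,0],[0,0,0]]
    - [[0.24,-0.96,0],[0,0,0]]
    - [[0.24,-0.96,0],[0,0,0]]
    - [[0.24,-0.96,0],[0,0,0]]
    - [[0.24,-0.96,0],[0,0,0]]

```text
clock: 28.8
tcp_pos: [0.6086, -0.0519, 0.1677]
orientation: [-3.141, 0.021, 0.006]
contact_force: [0.3, -1.1, -0.3]
grip_width: 0.0379
gripper_force: 40.5
```

servo_tool:
  commands:
    - [[0.183,-0.97,0],[0,0,0]]
    - [[0.183,-0.97,0],[0,0,0]]
    - [[0.183,-0.97,0],[0,0,0]]
    - [[0.183,-0.97,0],[0,0,0]]
    - [[0.183,-0.97,0],[0,0,0]]
    - [[0.183,-0.97,0],[0,0,0]]
    - [[0.183,-0.97,0],[0,0,0]]
    - [[0.183,-0.97,0],[0,0,0]]
    - [[0.183,-0.97,0],[0,0,0]]
    - [[0.183,-0.97,0],[0,0,0]]

```text
clock: 29.8
tcp_pos: [0.6597, 0.1856, 0.1697]
orientation: [3.141, -0.031, -0.0]
contact_force: [0.8, 0.3, 0.6]
grip_width: 0.0378
gripper_force: 40.5
```

```bash
python3 - <<'E'
from h import *
plan((.66,.1897,.121,-1),(.66,.1897,.088,-1)); print(r.get_obs()["grip_width"])
E
```

```text
now [0.6597 0.1856 0.1697] yaw -1.134867563796671 clock 29.8
[0.001, -0.016, 0.195] [0.001, 0.0, -0.001] rows>=1.0
[0.001, -0.017, 0.327] [0.001, 0.0, -0.001] rows>=1.6
0.03783266975518441
```

servo_tool:
  commands:
    - [[0,-0.008,0.1],[0,0,0]]
    - [[0,-0.008,0.18],[0,0,0]]
    - [[0,-0.008,0.19],[0,0,0]]
    - [[0,-0.008,0.19],[0,0,0]]

```text
clock: 30.2
tcp_pos: [0.6594, 0.1891, 0.1221]
orientation: [3.141, -0.028, -0.001]
contact_force: [-0.5, 0.4, 0.3]
grip_width: 0.0378
gripper_force: 40.5
```

servo_tool:
  commands:
    - [[0.002,0,0.02],[0,0,0]]
    - [[0.002,0,0.04],[0,0,0]]
    - [[0.002,0,0.06],[0,0,0]]
    - [[0.002,0,0.08],[0,0,0]]
    - [[0.002,0,0.08],[0,0,0]]

```text
clock: 30.7
tcp_pos: [0.6595, 0.1897, 0.1014]
orientation: [3.141, -0.027, -0.002]
contact_force: [-0.3, 0.4, -0.2]
grip_width: 0.038
gripper_force: 40.5
```

servo_tool:
  commands:
    - [[0,0,0.02],[0,0,0]]
    - [[0,0,0.04],[0,0,0]]
    - [[0,0,0.05],[0,0,0]]
    - [[0,0,0.056],[0,0,0]]
    - [[0,0,0.06],[0,0,0]]
    - [[0,0,0.06],[0,0,0]]

```text
clock: 31.3
tcp_pos: [0.6602, 0.1899, 0.0873]
orientation: [-3.141, 0.027, -0.0]
contact_force: [-0.2, 0.2, -0.2]
grip_width: 0.0376
gripper_force: 40.5
```

servo_tool:
  commands:
    - [[0,0,0.006],[0,0,0]]
    - [[0,0,0.01],[0,0,0]]
    - [[0,0,0.012],[0,0,0]]
    - [[0,0,0.012],[0,0,0]]

```text
clock: 31.7
tcp_pos: [0.6604, 0.19, 0.087]
orientation: [-3.141, 0.027, -0.002]
contact_force: [-6.2, -2.4, 16.4]
grip_width: 0.0378
gripper_force: 42.3
```

servo_tool:
  commands:
    - [[0,0,-0.01],[0,0,0]]
    - [[0,0,-0.01],[0,0,0]]
    - [[0,0,-0.01],[0,0,0]]
    - [[0,0,-0.1],[0,0,0]]
    - [[0,0,-0.3],[0,0,0]]
    - [[0,0,-0.45],[0,0,0]]
    - [[0,0,-0.45],[0,0,0]]
  claw: 0.2

```text
clock: 32.4
tcp_pos: [0.6634, 0.1912, 0.2033]
orientation: [-3.138, 0.027, -0.016]
contact_force: [0.5, -1.3, -0.4]
grip_width: 0.0685
gripper_force: 0.0
```

```bash
python3 - <<'E'
from h import *
plan((.47,.05,.19,-1)); chain((.47,.05,.19,-1),(.468,-.0565,.06,-1))
for n in("side","top"):
    p,c,d=cloud(n); hsv=cv2.cvtColor(p,cv2.COLOR_RGB2HSV)
    print(n,[(np.round(x["uv"],1),at_z(n,x["uv"],.012)[0],round(x["confidence"],2)) for x in r.mark_of(n,"tree")][:1])
    box=(abs(c[...,0]-.53)<.05)&(abs(c[...,1]+.058)<.05)
    P=c[box&(c[...,2]>.045)&(c[...,2]<.095)]; F=c[box&(c[...,2]>.0195)&(c[...,2]<.03)]
    if len(P): print(" cone",len(P),P.mean(0),(P.min(0)+P.max(0))/2,P[:,2].max())
    if len(F): print(" foot",len(F),cv2.minEnclosingCircle((F[:,:2]*1000).astype(np.float32)),F.min(0),F.max(0))
    m=(c[...,2]>.065)&(c[...,2]<.1)&(abs(c[...,0]-.66)<.04)&(abs(c[...,1]-.188)<.04); P=c[m]
    if len(P): print(" collars",len(P),np.percentile(P[:,2],[10,30,50,70,90]),cv2.minEnclosingCircle((P[:,:2]*1000).astype(np.float32)))
E
```

```text
now [0.6634 0.1912 0.2033] yaw -0.9994388675369602 clock 32.4
[-0.764, 0.579, 0.043] [-0.002, -0.006, 0.0] rows>=4.8
[-0.001, 0.426, 0.52] [0.0, 0.0, 0.0] rows>=3.4
side [(array([249.7, 227.9]), array([ 0.5291, -0.0736,  0.012 ]), 0.59)]
 cone 108 [ 0.5332 -0.0623  0.063 ] [ 0.5323 -0.0602  0.0651] 0.08477656502291198
 foot 176 ((534.0770263671875, -58.41743087768555), 28.9488468170166) [ 0.5061 -0.087   0.0196] [ 0.5596 -0.0341  0.0293]
 collars 147 [0.0699 0.077  0.0803 0.0819 0.0845] ((666.722900390625, 186.51052856445312), 23.117679595947266)
top [(array([283.6, 201.7]), array([ 0.5296, -0.0609,  0.012 ]), 0.7)]
 cone 113 [ 0.5268 -0.0549  0.062 ] [ 0.5288 -0.0554  0.0658] 0.08387469443650453
 foot 204 ((529.21142578125, -55.89215850830078), 27.70683479309082) [ 0.5015 -0.0818  0.0195] [ 0.5558 -0.0302  0.0282]
```

servo_tool:
  commands:
    - [[-0.775,0.6,0],[0,0,0]]
    - [[-0.775,0.6,0],[0,0,0]]
    - [[-0.775,0.6,0],[0,0,0]]
    - [[-0.775,0.6,0],[0,0,0]]
    - [[-0.775,0.6,0],[0,0,0]]
    - [[-0.775,0.6,0],[0,0,0]]
    - [[-0.775,0.6,0],[0,0,0]]
    - [[-0.775,0.6,0],[0,0,0]]
  claw: 0.62

```text
clock: 33.4
tcp_pos: [0.4645, 0.044, 0.1964]
orientation: [-3.141, 0.026, 0.0]
contact_force: [1.0, 0.3, -0.1]
grip_width: 0.0325
gripper_force: 0.0
```

```bash
python3 - <<'E'
from h import *
plan((.468,-.057,.045,-1)); print(r.get_obs()["grip_width"])
E
```

```text
now [0.4645 0.044  0.1964] yaw -0.9344789739671264 clock 33.4
[0.021, 0.404, 0.605] [-0.0, 0.0, 0.001] rows>=3.6
0.032483821392190894
```

servo_tool:
  commands:
    - [[0.015,0.2,0.1],[0,0,0]]
    - [[0.015,0.4,0.25],[0,0,0]]
    - [[0.015,0.4,0.45],[0,0,0]]
    - [[0.015,0.4,0.6],[0,0,0]]
    - [[0.015,0.4,0.62],[0,0,0]]
    - [[0.015,0.4,0.63],[0,0,0]]
    - [[0.015,0.4,0.63],[0,0,0]]

```text
clock: 34.1
tcp_pos: [0.4676, -0.0558, 0.0407]
orientation: [-3.141, 0.024, -0.004]
contact_force: [-0.1, 0.3, 0.7]
grip_width: 0.0327
gripper_force: 0.0
```

servo_tool:
  commands:
    - [[0,0,0.004],[0,0,0]]
    - [[0,0,0.008],[0,0,0]]
    - [[0,0,0.012],[0,0,0]]
    - [[0,0,0.016],[0,0,0]]
    - [[0,0,0.016],[0,0,0]]

```text
clock: 34.6
tcp_pos: [0.4659, -0.0569, 0.0355]
orientation: [3.141, -0.027, 0.001]
contact_force: [0.2, 0.1, -0.7]
grip_width: 0.0327
gripper_force: 0.0
```

servo_tool:
  commands:
    - [[0,0,0.004],[0,0,0]]
    - [[0,0,0.008],[0,0,0]]
    - [[0,0,0.01],[0,0,0]]
    - [[0,0,0.01],[0,0,0]]

```text
clock: 35.0
tcp_pos: [0.4657, -0.0568, 0.0326]
orientation: [3.141, -0.027, -0.0]
contact_force: [-0.1, 1.0, 0.6]
grip_width: 0.0324
gripper_force: 0.0
```

servo_tool:
  commands:
    - [[0.04,0,-0.006],[0,0,0]]
    - [[0.08,0,-0.006],[0,0,0]]
    - [[0.11,-0.001,-0.006],[0,0,0]]
    - [[0.14,-0.002,-0.006],[0,0,0]]
    - [[0.17,-0.003,-0.006],[0,0,0]]
    - [[0.2,-0.004,-0.006],[0,0,0]]
    - [[0.23,-0.005,-0.006],[0,0,0]]
    - [[0.26,-0.006,-0.006],[0,0,0]]
    - [[0.29,-0.007,-0.006],[0,0,0]]
    - [[0.29,-0.007,-0.006],[0,0,0]]

```text
clock: 36.0
tcp_pos: [0.54, -0.0562, 0.0344]
orientation: [-3.141, 0.027, -0.003]
contact_force: [-0.6, -0.1, -0.7]
grip_width: 0.0326
gripper_force: 0.0
```

```bash
cat >tree.py <<'E'
from h import *
import sys
o=r.get_obs(); print(o["tcp_pos"],o["contact_force"],o["clock"])
for n in("side","top"):
    p,c,d=cloud(n); cv2.imwrite(f"pics/{sys.argv[1]}_{n}.png",p[:,:,::-1])
    print(n,[(np.round(x["uv"],1),at_z(n,x["uv"],.012)[0],round(x["confidence"],2)) for x in r.mark_of(n,"tree")][:1])
    box=(abs(c[...,0]-float(sys.argv[2]))<.045)&(abs(c[...,1]+.056)<.045)
    h=cv2.cvtColor(p,cv2.COLOR_RGB2HSV); g=(h[...,0]>15)&(h[...,0]<90)&(h[...,1]>60)
    P=c[box&g&(c[...,2]>.045)&(c[...,2]<.095)]; F=c[box&g&(c[...,2]>.0195)&(c[...,2]<.03)]
    if len(P): print(" cone",len(P),P.mean(0),(P.min(0)+P.max(0))/2,P[:,2].max())
    if len(F): print(" foot",len(F),cv2.minEnclosingCircle((F[:,:2]*1000).astype(np.float32)),F.min(0),F.max(0))
E
python3 tree.py t1 .575
```

```text
[ 0.54   -0.0562  0.0344] [-0.6227 -0.0844 -0.6685] 36.0
side [(array([266.5, 226.4]), array([ 0.5739, -0.0687,  0.012 ]), 0.68)]
 cone 82 [ 0.5749 -0.0655  0.0609] [ 0.5752 -0.0624  0.0646] 0.08404301920590462
 foot 128 ((574.8652954101562, -60.65811538696289), 28.338058471679688) [ 0.556  -0.0876  0.0197] [ 0.5995 -0.035   0.0274]
top []
```

servo_tool:
  commands:
    - [[0.03,-0.001,0],[0,0,0]]
    - [[0.06,-0.002,0],[0,0,0]]
    - [[0.09,-0.003,0],[0,0,0]]
    - [[0.12,-0.004,0],[0,0,0]]
    - [[0.15,-0.005,0],[0,0,0]]
    - [[0.18,-0.006,0],[0,0,0]]
    - [[0.21,-0.007,0],[0,0,0]]
    - [[0.24,-0.008,0],[0,0,0]]
    - [[0.265,-0.009,0],[0,0,0]]
    - [[0.28,-0.009,0],[0,0,0]]
    - [[0.285,-0.009,0],[0,0,0]]
    - [[0.285,-0.009,0],[0,0,0]]

```text
clock: 37.4
tcp_pos: [0.6098, -0.0553, 0.0343]
orientation: [-3.141, 0.027, -0.0]
contact_force: [-0.0, -0.1, -0.1]
grip_width: 0.0327
gripper_force: 0.0
```

servo_tool:
  commands:
    - [[-0.05,0,0],[0,0,0]]
    - [[-0.15,0,0],[0,0,0]]
    - [[-0.3,0,0],[0,0,0]]
    - [[-0.5,0,-0.2],[0,0,0]]
    - [[-0.6,0,-0.4],[0,0,0]]
    - [[-0.6,0,-0.6],[0,0,0]]
    - [[-0.6,0,-0.6],[0,0,0]]

```text
clock: 38.1
tcp_pos: [0.4597, -0.0529, 0.1881]
orientation: [3.141, -0.027, 0.007]
contact_force: [1.5, -0.3, -0.3]
grip_width: 0.0324
gripper_force: 0.0
```

```bash
python3 tree.py t2 .645; python3 - <<'E'
import cv2,numpy as np
a=cv2.imread("pics/t2_side.png")[120:360,170:370]; b=cv2.imread("pics/t2_top.png")[100:340,150:430]
cv2.imwrite("pics/fin.png",cv2.resize(np.hstack([a,b]),None,fx=1.66,fy=1.66,interpolation=2))
E
```

```text
[ 0.4597 -0.0529  0.1881] [ 1.541  -0.3276 -0.3126] 38.1
side [(array([291.2, 228.2]), array([ 0.6393, -0.0753,  0.012 ]), 0.89)]
 cone 84 [ 0.6439 -0.0644  0.0611] [ 0.6445 -0.0641  0.0644] 0.0832796521646767
 foot 147 ((644.9581298828125, -60.3638916015625), 26.360414505004883) [ 0.6198 -0.0866  0.0196] [ 0.6691 -0.0386  0.0292]
top [(array([282.7, 162.2]), array([ 0.6352, -0.0571,  0.012 ]), 0.63)]
 cone 102 [ 0.6376 -0.0555  0.0628] [ 0.6405 -0.0565  0.066 ] 0.08494219551215365
 foot 87 ((642.2333374023438, -56.05711364746094), 26.147048950195312) [ 0.6306 -0.0807  0.0197] [ 0.666  -0.0307  0.028 ]
```

View pics/fin.png

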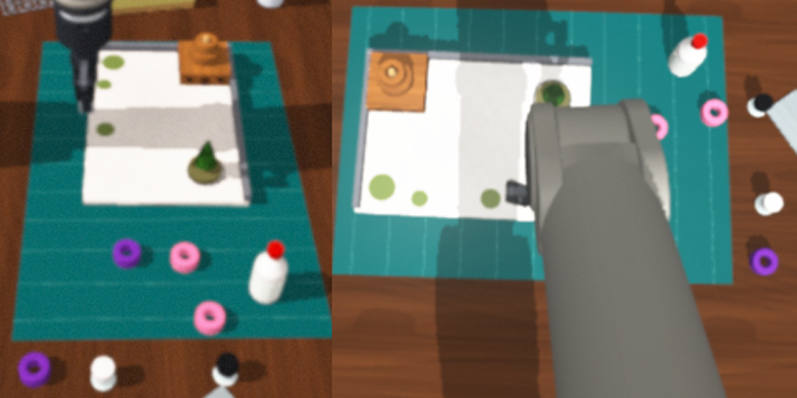

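The side view shows the tree standing over the circle and both collars stacked on the block in the corner; the ring is no longer visible. The tree is about 3 mm short in x, so I give it one gentle nudge.

```bash
python3 - <<'E'
from h import *
plan((.56,-.054,.08,-1),(.58,-.054,.0343,-1),(.613,-.054,.0343,-1))
E
```

```text
now [ 0.4597 -0.0528  0.1847] yaw -0.9883353313186503 clock 38.3
[0.4, -0.002, 0.42] [0.0, -0.001, 0.0] rows>=2.9
[0.48, -0.004, 0.603] [0.0, -0.001, 0.0] rows>=3.9
[0.612, -0.006, 0.603] [0.0, -0.001, 0.0] rows>=4.3
```

servo_tool:
  commands:
    - [[0.2,-0.002,0.1],[0,0,0]]
    - [[0.38,-0.002,0.3],[0,0,0]]
    - [[0.4,-0.002,0.45],[0,0,0]]
    - [[0.4,-0.002,0.58],[0,0,0]]
    - [[0.4,-0.002,0.603],[0,0,0]]
    - [[0.4,-0.002,0.603],[0,0,0]]
    - [[0.4,-0.002,0.603],[0,0,0]]

```text
clock: 39.0
tcp_pos: [0.5584, -0.0538, 0.032]
orientation: [-3.141, 0.027, 0.005]
contact_force: [-0.5, 0.3, -0.2]
grip_width: 0.0326
gripper_force: 0.0
```

```bash
python3 - <<'E'
from h import *
plan((.613,-.054,.0343,-1))
E
```

```text
now [ 0.5584 -0.0538  0.032 ] yaw -0.9707432349220741 clock 39.0
[0.218, -0.003, -0.01] [-0.0, 0.002, 0.0] rows>=1.1
```

servo_tool:
  commands:
    - [[0.04,-0.001,-0.009],[0,0,0]]
    - [[0.09,-0.002,-0.009],[0,0,0]]
    - [[0.14,-0.003,-0.009],[0,0,0]]
    - [[0.17,-0.003,-0.009],[0,0,0]]
    - [[0.19,-0.003,-0.009],[0,0,0]]
    - [[0.205,-0.003,-0.009],[0,0,0]]
    - [[0.215,-0.003,-0.009],[0,0,0]]
    - [[0.219,-0.003,-0.009],[0,0,0]]
    - [[0.219,-0.003,-0.009],[0,0,0]]

```text
clock: 39.9
tcp_pos: [0.6141, -0.0542, 0.0357]
orientation: [3.141, -0.027, -0.001]
contact_force: [0.3, 0.2, -0.5]
grip_width: 0.0323
gripper_force: 0.4
```

servo_tool:
  commands:
    - [[-0.05,0,0],[0,0,0]]
    - [[-0.15,0,0],[0,0,0]]
    - [[-0.3,0,0],[0,0,0]]
    - [[-0.5,0,-0.2],[0,0,0]]
    - [[-0.5,-0.3,-0.4],[0,0,0]]
    - [[-0.5,-0.6,-0.6],[0,0,0]]
    - [[-0.5,-0.8,-0.7],[0,0,0]]
    - [[-0.5,-0.8,-0.7],[0,0,0]]
    - [[-0.5,-0.8,-0.7],[0,0,0]]

```text
clock: 40.8
tcp_pos: [0.4925, 0.1503, 0.2127]
orientation: [-3.141, 0.025, -0.003]
contact_force: [0.3, -0.2, 0.2]
grip_width: 0.0326
gripper_force: 0.0
```

```bash
python3 tree.py t3 .647; python3 - <<'E'
import cv2,numpy as np
a=cv2.imread("pics/t3_side.png")[140:250,215:335]; b=cv2.imread("pics/t3_top.png")[120:230,160:310]
cv2.imwrite("pics/fin2.png",cv2.resize(np.hstack([a,b]),None,fx=2.9,fy=2.9,interpolation=2))
E
```

```text
[0.4925 0.1503 0.2127] [ 0.2899 -0.2468  0.1573] 40.8
side [(array([296.6, 224.8]), array([ 0.6548, -0.0637,  0.012 ]), 0.68)]
 cone 80 [ 0.6474 -0.0638  0.0612] [ 0.6484 -0.0635  0.0638] 0.08197831634087216
 foot 154 ((649.419921875, -58.41061019897461), 27.79696273803711) [ 0.6229 -0.0846  0.0197] [ 0.6741 -0.0328  0.0281]
top [(array([284.4, 158.4]), array([ 0.6458, -0.0615,  0.012 ]), 0.66)]
 cone 99 [ 0.6419 -0.0544  0.0628] [ 0.6459 -0.055   0.0666] 0.08506270175213293
 foot 138 ((645.9595947265625, -55.22587966918945), 25.815942764282227) [ 0.6217 -0.0808  0.0197] [ 0.6681 -0.0306  0.0277]
```

View pics/fin2.png

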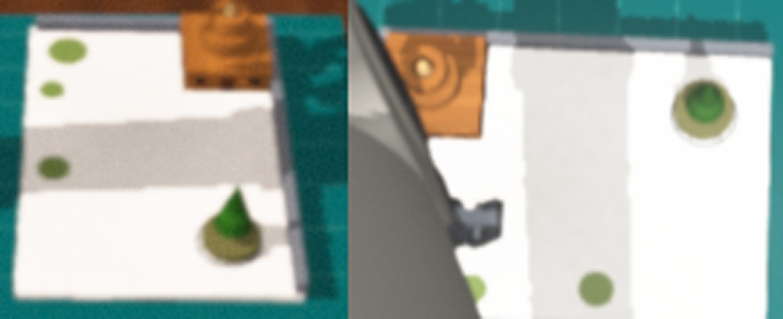

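The foot covers the ring in both views, with only a thin even rim showing at (235,240) and (703,110). The tower is snug with both collars down, so I'm handing in.

```bash
python3 -c "
from bench import r
print(r.hand_in())"
```

```text
the job is handed in; nothing more can be done
None
```

I handed the job in at about 41 s. In the last views the tower base is snug in the corner, the larger then the smaller collar are fully down the post, and the tree's foot covers the pencilled circle to within about 2 mm. The interface gave no verdict, and I didn't re-measure the bystander items.

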